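Park the keeper and twist a carafe cap of unknown thread hand off

ROBOT

A 6-joint arm with a two-finger parallel gripper is mounted at the origin on the work surface. World frame = base frame: x ahead of the robot, y to its left, z up, the work surface at z = 0. Lengths are in m, angles in degrees, forces in N, time in s.
With the tool pointing down it reaches from about 0.375 to 0.9 m from the base axis. Payload 3.1 kg.
Tool frame: the origin (TCP) lies on the centre line of the jaws, within the pads' length; the fingertips stand 25 mm ahead of it and the grasp point (between the pads) lies 6 mm ahead of it; z points along the fingers, y is the line along which they close (so a half turn about z gives the same grasp; the last joint's range is limited). The gripper opens to 87 mm and grips with 3 to 60 N. Pads are 19 mm wide; open, the fingers measure 117 mm over their backs; the gripper's body (75 mm by 190 mm) begins 51 mm behind the grasp point.
Start: joints at [-85.8, 30.224, 82.088, -0, 67.689, -10.227], TCP at [0.156, -0.605, 0.248] pointing down, gripper open.
Joint ranges: [-176.69, 176.69], [-43.24, 126.21], [12.49, 139.97], [-82, 262], [0, 151.66], [-163.58, 163.58]. Speed limits (degrees/s): [159.86, 159.86, 180, 180, 180, 180].

INTERFACE

Orientations are given as a 3x3 rotation matrix whose columns are the frame's x, y, z axes.
In Python, from rig import read_state, capture, camera_params, hand_in gives the robot as it stands.
- The arm moves only by the tool apply_moves, never from a script. Its argument "rows" is a list of rows, each an object of numbers: "x", "y", "z": the shift along the tool's x, y, z in mm; "rx", "ry", "rz": the turn, a rotation vector about the tool's x, y, z in units of 6 degrees (1.0 is 6 degrees); "claw": the closure in counts, from 0 (fully open) to 255 (shut). A call has 1 to 10 rows; each row is the pose to reach, as a shift and turn from the pose commanded when the call began, along the tool's axes at that moment; what a row does not reach only later rows make up. A row lasts 1/8 s, in which the tool goes at most 62.5 mm and 10.7 degrees, less where a joint would pass 70% of its speed; a pose out of reach is approached as far as the arm can. A call with a gripper value outside its range is refused whole. The fingers move at their own pace and stop on an object; the grip force is fixed at half the most. Time passes only in rows, so rows that repeat a pose let the fingers close. It gives the time, the measured TCP pose, the force, the opening and the grip force at its end, in the units of the state.
- read_state(): the state, without advancing time (a new reading comes with each control period).
- capture(name): name is "scene" or "top" or "wrist"; returns (picture, depth): 480x640x3 uint8, red, green, blue; 480x640 float32, m along the optical axis (not along the pixel's ray), 0 where there is no reading.
- camera_params(name): a dict with "fx", "fy", "cx", "cy" (pixels), "xyz" and "orientation" of the camera in the world. Camera axes: x right, y up, looking along -z (the intrinsics and any distortion apply to the point x, -y, -z); pixel columns grow to the right and rows downward; lengths in m; the calibration is good to about 2 mm. The wrist camera is an equidistant fisheye: a pixel r from the principal point sees the ray r / f radians off the axis. A picture is of the moment at which its call begins: read the wrist's pose just before it. camera_params takes no time and is no camera call; for the wrist camera it gives the pose at the moment of the call.
- hand_in(): hands the job in; it is judged then, once.
The state is a dict: "time_s": time; "joint_positions": joint angles; "qvel": joint speeds; "tau": joint torques, N m; "position": TCP position; "tcp_rot": TCP orientation; "force": force on the tool from outside, world axes, zero at the start; "moment": the same for the moment, N m; "opening": opening from 0.0 (shut) to 1.0 (fully open); "grasp_force": force on a finger pad.
Only numpy, scipy, OpenCV 4.12 (cv2) and the standard library are available. Lean on these libraries where they do the work, as an engineer would, in place of code of your own. Each camera call takes 0.05 s, during which the arm holds its last target. There are 200 camera calls.

TASK

On the trolley a sliding keeper covers the cap of one of two carafes. Slide the keeper along its rail by its grip until its pointer is in line with the fixed pin halfway between the carafes, then twist loose the cap it was covering: its thread may be right- or left-handed and you cannot see which, so try both ways without forcing it. Lift the cap straight off and finish while still holding it in the gripper, upright, about 5 cm above its own carafe; leave the other carafe's cap, the bottle, the can and the funnel where they are.

Things in the scene. Friction and masses are not known exactly. Their poses are not given: they have to be found in the camera images.
- caddy: dark steel plate (200 x 380 mm, 12 mm thick) fixed on the trolley, with clamp jaws for two carafes at y = -130 and +130 mm of its frame, x = 0. A 12 mm rail runs along its y at x = 100 mm, 183 mm high. Origin on the work surface midway between the carafes; x away from the robot, y along the rail
- slot (a point): foot of the place (x 0, y -130 mm of the caddy, 12 mm up) whose carafe the keeper covers at the start: open that one. Its cap turned the wrong way meets a hard stop after about 0.2 rad; the right way it turns freely, can be lifted straight off between about 1.1 and 1.4 rad (best 1.2) and stops at about 1.5 rad
- mark (a point): top of the fixed upright pin (8 mm thick) behind the rail, halfway between the carafes (x = 128 mm, y = 0 of the caddy, 204 mm high)
- keeper (a joint): position of the keeper along the rail (m), growing towards the caddy's +y: 0 = centred over the covered cap, 0.13 = its pointer in line with the pin, 0.2 = end of travel. Starts between 0 and 0.02. About 1.5 N moves it; it stays where it is left
- keeper_grip (a point): top centre of the keeper's upright black grip, 16 mm wide along the rail, 26 mm across it, 30 mm tall, 234 mm above the work surface, 85 mm behind the carafe axes (caddy x). The grip stands on an aluminium plate (62 mm wide along the rail, top at 204 mm) that reaches out over the cap, 8 mm above it
- carafe_a: round glass carafe, 86 mm across, with a 44 mm wide steel neck collar whose rim is 150 mm above the underside; clamped in one of the caddy's two places, cannot move. Origin: centre of its underside, z up; its yaw does not show. The cap's lugs catch under a ledge after 2 mm of lift until the cap is turned free; more than 120 N between cap and neck spoils them
- carafe_b: round glass carafe, 86 mm across, with a 44 mm wide steel neck collar whose rim is 150 mm above the underside; clamped in one of the caddy's two places, cannot move. Origin: centre of its underside, z up; its yaw does not show. The cap's lugs catch under a ledge after 2 mm of lift until the cap is turned free; more than 120 N between cap and neck spoils them
- cap_a: white ribbed round quarter-turn cap on carafe_a: head 44 mm across, 30 mm tall, on the neck rim, two-lug stem reaching 16 mm below. 60 g. Origin: centre of the head's underside, z up. Locked at the start, its x then parallel to the carafe's x. One of the two caps opens counter-clockwise, the other clockwise; nothing shows which. Grip it with 10 to 15 N; at a stop the fingers then just slip
- cap_b: white ribbed round quarter-turn cap on carafe_b: head 44 mm across, 30 mm tall, on the neck rim, two-lug stem reaching 16 mm below. 60 g. Origin: centre of the head's underside, z up. Locked at the start, its x then parallel to the carafe's x. One of the two caps opens counter-clockwise, the other clockwise; nothing shows which. Grip it with 10 to 15 N; at a stop the fingers then just slip
- green_bottle: loose green glass bottle, 68 mm across, 220 mm tall; origin centre of underside; leave it
- tin_can: loose empty open tin can, 72 mm across, 100 mm tall; origin centre of underside; leave it
- funnel: loose grey hard funnel standing on its 92 mm mouth, 105 mm tall; origin centre of underside; leave it

How it is judged:
By the outcome, as a careful person would: the job done as asked, in the order asked, and still so for the second after the job is handed in, while the arm keeps its last pose, push and grip.
It also fails if it takes over 61 s, if anything falls off the work surface, if the arm or the gripper's body presses on something with over 40 N, if the wrist force passes 120 N, or if a joint passes its speed limit or range.

## Working session

There is one attempt and no reset: what is moved stays moved. The work goes in short steps, Python scripts to look and compute and a tool call to move; the robot and the scene stay as the last step left them, time stands still between calls to the robot, and variables do not carry over. Pictures are saved under pics/ and viewed, at most 10 in all, crops included, and the job is handed in when it is done.

Besides the shell and the picture viewer there is one more tool, called after ">>>" in YAML: its name, and indented under it one key for each argument. apply_moves: Moves the arm, as the interface text tells. Its arguments: {"type":"object","properties":{"rows":{"type":"array"}},"required":["rows"]}

```bash
mkdir -p pics; cat > h.py <<'E'
import numpy as np, cv2
from rig import read_state, capture, camera_params, hand_in
def cloud(name):
    p=camera_params(name); im,d=capture(name)
    v,u=np.mgrid[0:480,0:640]
    X=np.stack([(u-p['cx'])/p['fx']*d,-(v-p['cy'])/p['fy']*d,-d],-1)
    W=X@np.array(p['orientation']).T+np.array(p['xyz'])
    W[d==0]=np.nan
    return im,W
E
python3 - <<'E'
from h import *
s=read_state(); print(s['time_s'],s['position'],s['tcp_rot'],s['opening'],s['force'])
ims=[]
for n in('scene','top'):
    im,W=cloud(n); np.savez(n,im=im,W=W); ims.append(im); p=camera_params(n); print(n,p['xyz'],np.round(p['orientation'],3).tolist(),p['fx'])
cv2.imwrite('pics/s.png',ims[0][:,:,::-1]);cv2.imwrite('pics/t.png',ims[1][:,:,::-1])
E
```

```text
0.0 [ 0.15569478 -0.60460382  0.24658306] [[ 9.68464827e-01  2.49150274e-01 -1.44281030e-04]
 [ 2.49150014e-01 -9.68462593e-01  2.11588070e-03]
 [ 3.87441474e-04 -2.08510365e-03 -9.99997751e-01]] 1.0016369549796311 [-0.4549268  -0.12433559 -0.29811599]
scene [1.31954048 0.59621595 0.86535477] [[-0.612, -0.469, 0.637], [0.791, -0.377, 0.482], [0.014, 0.799, 0.602]] 623.5317942854153
top [ 0.45358704 -0.00244835  1.21285189] [[-0.025, 0.993, -0.116], [-1.0, -0.025, 0.002], [-0.001, 0.116, 0.993]] 500.79796479004676
```

View pics/s.png

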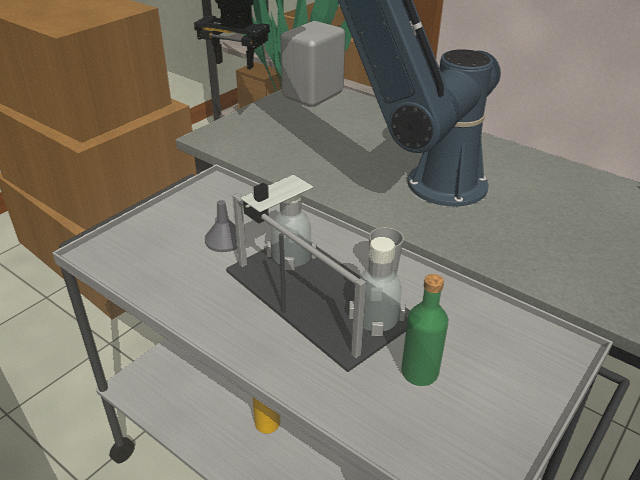

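View pics/t.png

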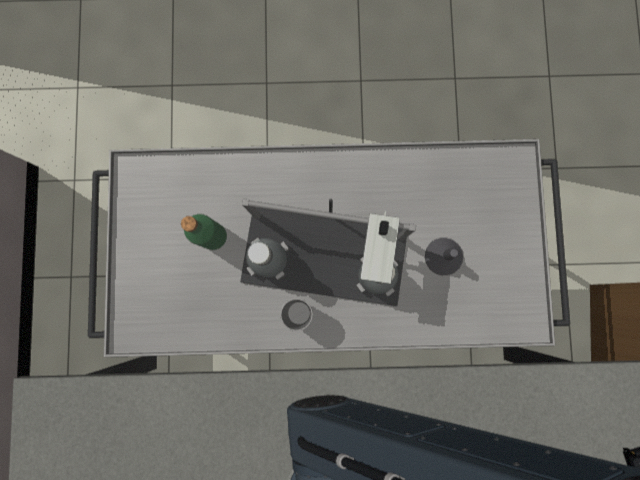

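The scene view shows the keeper plate at (278,192) with its black grip at (261,191), the free cap at (383,248) and the pin near (282,235). In the top view the grip is at (383,228), the free cap at (260,253), the rail runs from (245,204) to (412,229), and the pin is at (331,205).

```bash
python3 - <<'E'
from h import *
for n in('top','scene'):
    z=np.load(n+'.npz'); im=z['im'].astype(int); W=z['W']; Z=W[...,2]
    hsv=cv2.cvtColor(z['im'],cv2.COLOR_RGB2HSV); S,V=hsv[...,1],hsv[...,2]
    reg=(W[...,0]>.35)&(W[...,0]<.95)&(abs(W[...,1])<.45)
    def rep(nm,m):
        c,l,st,ce=cv2.connectedComponentsWithStats((m&reg).astype(np.uint8))
        for i in range(1,c):
            if st[i,4]>15:
                P=W[l==i]; r=cv2.minAreaRect((P[:,:2]*1000).astype(np.float32))
                print(n,nm,st[i,4],'mean',P.mean(0).round(4),'z',np.percentile(Z[l==i],[5,95]).round(3),'rect',np.round(r[0],1),np.round(r[1],1),round(r[2],1))
    rep('capz',(Z>.186)&(Z<.197)&(V>180))
    rep('plate',(Z>.199)&(Z<.210)&(V>150))
    rep('grip',(Z>.226)&(Z<.245)&(V<70))
    rep('rail',(Z>.172)&(Z<.192)&(V<180))
    rep('caddy',(Z>.005)&(Z<.02))
    rep('pin',(Z>.192)&(Z<.21)&(V<110))
    g=(W[...,2]>.02)&reg&(im[...,1]>im[...,0]*1.5)
    rep('green',g)
    rep('low',(Z>.06)&(Z<.11))
E
```

```text
top capz 303 mean [0.544  0.1396 0.1921] z [0.189 0.195] rect [544. 139.] [39.2 39. ] 89.4
top plate 1715 mean [ 0.5417 -0.1054  0.2043] z [0.201 0.207] rect [ 551.2 -108.8] [ 61.  142.8] 80.1
top grip 93 mean [ 0.5846 -0.114   0.2338] z [0.23  0.238] rect [ 585.1 -114. ] [14.1 24. ] 86.3
top rail 725 mean [0.6289 0.0439 0.1877] z [0.184 0.191] rect [629.2  42.3] [264.6  13.3] 80.1
top rail 38 mean [0.6003 0.2667 0.1817] z [0.174 0.19 ] rect [601.2 268.6] [12.3 26.9] 62.3
top rail 103 mean [ 0.5913 -0.1686  0.1878] z [0.184 0.191] rect [ 592.4 -167.8] [35.1 14.6] 78.9
top rail 39 mean [0.5359 0.1253 0.1832] z [0.173 0.191] rect [536.5 127.7] [16. 43.] 53.6
top rail 16 mean [ 0.4961 -0.135   0.1906] z [0.189 0.192] rect [ 497.  -135.5] [ 5.9 20.5] 76.7
top caddy 1221 mean [8.207e-01 3.000e-04 1.360e-02] z [0.007 0.019] rect [ 8.216e+02 -4.000e-01] [898.8  10.9] 89.9
top caddy 8329 mean [0.5514 0.0195 0.0123] z [0.008 0.016] rect [548.7   6.8] [386.6 188.5] 79.8
top caddy 31 mean [0.5936 0.2487 0.0127] z [0.006 0.019] rect [594.2 250.5] [12.9 52.5] 65.7
top caddy 361 mean [ 0.539  -0.2
[... 3385 characters left out ...]
 rect [ 536.5 -130.1] [42. 10.] 71.7
scene low 483 mean [0.4002 0.0704 0.0889] z [0.068 0.102] rect [408.7  71.1] [64.8 71.3] 11.4
scene low 161 mean [ 0.5931 -0.1736  0.0859] z [0.064 0.107] rect [ 594.1 -174.7] [15.8 19.4] 26.0
scene low 166 mean [ 0.5313 -0.0901  0.0748] z [0.062 0.093] rect [528.9 -86.9] [12.4 41.4] 38.4
scene low 82 mean [ 0.6501 -0.0081  0.0845] z [0.063 0.107] rect [650.  -8.] [9.  7.8] 40.3
scene low 811 mean [0.5689 0.1655 0.0868] z [0.063 0.107] rect [558.1 165.5] [33.7 80. ] 58.9
scene low 208 mean [0.6549 0.1698 0.0849] z [0.062 0.106] rect [654.3 169.9] [13.9 18.1] 37.1
scene low 817 mean [0.629  0.2876 0.0855] z [0.063 0.108] rect [622.5 284.3] [35.5 67.6] 23.6
```

```bash
cat >> h.py <<'E'
YAW=np.radians(-9.9)
CX=np.array([np.cos(YAW),np.sin(YAW),0]); CY=np.array([-np.sin(YAW),np.cos(YAW),0])
def goto(target,ydir=None):
    s=read_state(); R=np.array(s['tcp_rot']); d=R.T@(np.array(target)-s['position'])*1000
    zc=np.array([0,0,-1.]); yc=(R[:,1] if ydir is None else np.array(ydir))*[1,1,0]; yc=yc/np.linalg.norm(yc)
    Rt=np.stack([np.cross(yc,zc),yc,zc],1)
    rv=cv2.Rodrigues(R.T@Rt)[0].ravel()/np.radians(6)
    print('t',s['time_s'],'pos',s['position'].round(4) if hasattr(s['position'],'round') else s['position'],'shift',d.round(1),'turn',rv.round(2),'F',np.round(s['force'],1),'g',s['grasp_force'],'op',s['opening'])
E
python3 -c "
from h import *
goto((.586,-.113,.30),-CY)"
```

```text
t 0.1 pos [ 0.1557 -0.6047  0.2467] shift [ 539.2 -369.1  -52.4] turn [-0.02  0.    4.05] F [ 0.4 -0.5 -0.9] g 0.0 op 0.9998297593887744
```

>>> apply_moves:
  rows:
    - {"z": -52,"x": 30,"y": -20}
    - {"x": 80,"y": -55,"z": -52,"rz": 0.5}
    - {"x": 130,"y": -89,"z": -52,"rz": 1}
    - {"x": 180,"y": -123,"z": -52,"rz": 1.5}
    - {"x": 230,"y": -157,"z": -52,"rz": 2}
    - {"x": 280,"y": -192,"z": -52,"rz": 2.5}
    - {"x": 330,"y": -226,"z": -52,"rz": 3}
    - {"x": 380,"y": -260,"z": -52,"rz": 3.5}
    - {"x": 430,"y": -294,"z": -52,"rz": 4.05}
    - {"x": 480,"y": -329,"z": -52,"rz": 4.05}

```text
validation failed for argument at $.ro...
```

```bash
python3 -c "
from h import *
goto((.586,-.113,.30),-CY)
im,d=capture('wrist'); cv2.imwrite('pics/w.png',im[:,:,::-1])
p=camera_params('wrist'); print(p)"
```

```text
t 0.1 pos [ 0.1557 -0.6047  0.2467] shift [ 539.2 -369.1  -52.4] turn [-0.02  0.    4.05] F [ 0.4 -0.5 -0.9] g 0.0 op 0.9998297593887744
{'fx': 371.64829954431775, 'fy': 371.64829954431775, 'cx': 324.8441597493799, 'cy': 242.28780874479597, 'xyz': array([ 0.22026264, -0.58778273,  0.38464971]), 'orientation': array([[ 0.24957018,  0.93898291,  0.23669774],
       [-0.96835403,  0.24257421,  0.05872153],
       [-0.00227826, -0.24386236,  0.96980718]])}
```

View pics/w.png

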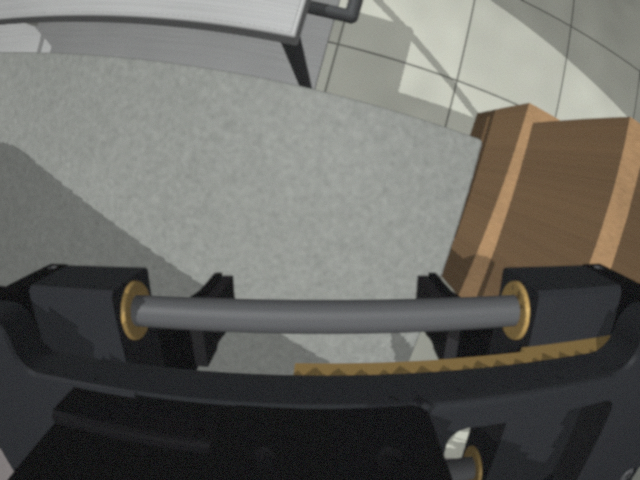

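The wrist view at the start pose shows only the bench, with the fingers at about (215,320) and (440,310). The move was refused, probably because every key is required, so I'll send full rows.

>>> apply_moves:
  rows:
    - {"x": 30,"y": -20,"z": -52,"rx": 0,"ry": 0,"rz": 0,"claw": 0}
    - {"x": 80,"y": -55,"z": -52,"rx": 0,"ry": 0,"rz": 0.5,"claw": 0}
    - {"x": 130,"y": -89,"z": -52,"rx": 0,"ry": 0,"rz": 1,"claw": 0}
    - {"x": 180,"y": -123,"z": -52,"rx": 0,"ry": 0,"rz": 1.5,"claw": 0}
    - {"x": 230,"y": -157,"z": -52,"rx": 0,"ry": 0,"rz": 2,"claw": 0}
    - {"x": 280,"y": -192,"z": -52,"rx": 0,"ry": 0,"rz": 2.5,"claw": 0}
    - {"x": 330,"y": -226,"z": -52,"rx": 0,"ry": 0,"rz": 3,"claw": 0}
    - {"x": 380,"y": -260,"z": -52,"rx": 0,"ry": 0,"rz": 3.5,"claw": 0}
    - {"x": 430,"y": -294,"z": -52,"rx": 0,"ry": 0,"rz": 4,"claw": 0}
    - {"x": 480,"y": -329,"z": -52,"rx": 0,"ry": 0,"rz": 4,"claw": 0}

```text
time_s: 1.4
position: [0.5397, -0.1654, 0.2994]
tcp_rot: [[0.986, -0.167, -0.0], [-0.167, -0.986, -0.0], [-0.0, 0.0, -1.0]]
force: [0.8, -1.6, -0.1]
opening: 0.997
grasp_force: 0.0
```

```bash
python3 -c "
from h import *
goto((.586,-.113,.30),-CY)"
```

```text
t 1.4 pos [ 0.5397 -0.1654  0.2994] shift [ 37.  -59.4  -0.6] turn [0.   0.   0.05] F [ 0.8 -1.6 -0.1] g 0.0 op 0.9972259820711703
```

>>> apply_moves:
  rows:
    - {"x": 18,"y": -30,"z": 0,"rx": 0,"ry": 0,"rz": 0,"claw": 0}
    - {"x": 37,"y": -59.5,"z": 0,"rx": 0,"ry": 0,"rz": 0,"claw": 0}
    - {"x": 37,"y": -59.5,"z": 0,"rx": 0,"ry": 0,"rz": 0,"claw": 0}
    - {"x": 37,"y": -59.5,"z": 0,"rx": 0,"ry": 0,"rz": 0,"claw": 0}

```text
time_s: 1.9
position: [0.5844, -0.1148, 0.2991]
tcp_rot: [[0.986, -0.166, -0.001], [-0.166, -0.986, -0.0], [-0.001, 0.0, -1.0]]
force: [-0.1, -0.7, 0.3]
opening: 1.003
grasp_force: 0.0
```

```bash
cat >> h.py <<'E'
def wproj(P,p):
    R=np.array(p['orientation']); c=(np.array(P)-p['xyz'])@R; v=np.array([c[0],-c[1],-c[2]])
    th=np.arctan2(np.hypot(v[0],v[1]),v[2]); ph=np.arctan2(v[1],v[0])
    return p['cx']+p['fx']*th*np.cos(ph),p['cy']+p['fy']*th*np.sin(ph)
def wray(u,v,p,z):
    a,b=(u-p['cx'])/p['fx'],(v-p['cy'])/p['fy']; th=np.hypot(a,b); k=np.sin(th)/max(th,1e-9)
    d=np.array(p['orientation'])@np.array([a*k,-b*k,-np.cos(th)]); return p['xyz']+d*(z-p['xyz'][2])/d[2]
E
python3 -c "
from h import *
goto((.586,-.113,.234),-CY)
p=camera_params('wrist');im,d=capture('wrist'); cv2.imwrite('pics/w2.png',im[:,:,::-1])
print(p['xyz'])
print('grip',wproj((.586,-.113,.234),p),'cap',wproj((.500,-.116,.192),p),'pin',wproj((.649,-.009,.204),p))"
```

```text
t 1.9 pos [ 0.5844 -0.1148  0.2991] shift [ 1.4 -2.  65.1] turn [0.   0.01 0.06] F [-0.1 -0.7  0.3] g 0.0 op 1.00301278075353
[ 0.65028659 -0.12518012  0.43687061]
grip (np.float64(322.6943303659685), np.float64(265.89579051146893)) cap (np.float64(345.85431321825826), np.float64(353.8244177987556)) pin (np.float64(155.30668583095897), np.float64(186.791496524901))
```

View pics/w2.png

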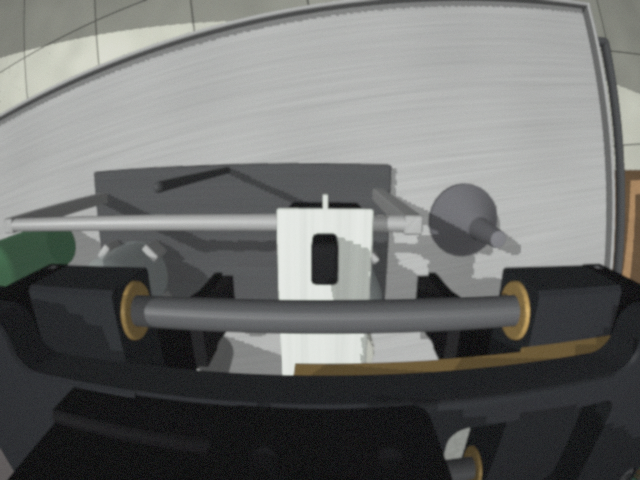

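The black grip spans columns 312–338 and rows 234–285, the plate's pointer is at (325,200), and the pin tip is at (158,186). All agree with the predicted positions to a few millimetres. I'll descend on the grip.

>>> apply_moves:
  rows:
    - {"x": 1.5,"y": -2,"z": 20,"rx": 0,"ry": 0,"rz": 0,"claw": 0}
    - {"x": 1.5,"y": -2,"z": 45,"rx": 0,"ry": 0,"rz": 0,"claw": 0}
    - {"x": 1.5,"y": -2,"z": 63,"rx": 0,"ry": 0,"rz": 0,"claw": 60}
    - {"x": 1.5,"y": -2,"z": 63,"rx": 0,"ry": 0,"rz": 0,"claw": 120}
    - {"x": 1.5,"y": -2,"z": 63,"rx": 0,"ry": 0,"rz": 0,"claw": 180}
    - {"x": 1.5,"y": -2,"z": 63,"rx": 0,"ry": 0,"rz": 0,"claw": 195}
    - {"x": 1.5,"y": -2,"z": 63,"rx": 0,"ry": 0,"rz": 0,"claw": 200}
    - {"x": 1.5,"y": -2,"z": 63,"rx": 0,"ry": 0,"rz": 0,"claw": 200}

```text
time_s: 2.95
position: [0.587, -0.1128, 0.237]
tcp_rot: [[0.986, -0.166, 0.001], [-0.166, -0.986, -0.0], [0.001, 0.0, -1.0]]
force: [0.0, -0.7, -0.4]
opening: 0.403
grasp_force: 0.0
```

```bash
python3 -c "
from h import *
goto((.586,-.113,.234),-CY)"
```

```text
t 2.95 pos [ 0.587  -0.1128  0.237 ] shift [-0.9  0.4  3. ] turn [ 0.   -0.01  0.06] F [ 0.  -0.7 -0.4] g 0.0 op 0.4030077973057144
```

>>> apply_moves:
  rows:
    - {"x": 0,"y": 0,"z": 0,"rx": 0,"ry": 0,"rz": 0,"claw": 212}
    - {"x": 0,"y": 0,"z": 0,"rx": 0,"ry": 0,"rz": 0,"claw": 212}
    - {"x": 0,"y": 0,"z": 0,"rx": 0,"ry": 0,"rz": 0,"claw": 212}
    - {"x": 0,"y": 0,"z": 0,"rx": 0,"ry": 0,"rz": 0,"claw": 212}
    - {"x": 0,"y": 0,"z": 0,"rx": 0,"ry": 0,"rz": 0,"claw": 212}

```text
time_s: 3.58
position: [0.5868, -0.113, 0.2366]
tcp_rot: [[0.986, -0.167, -0.0], [-0.167, -0.986, -0.0], [-0.0, 0.0, -1.0]]
force: [-0.6, -1.1, 0.3]
opening: 0.182
grasp_force: 30.0
```

>>> apply_moves:
  rows:
    - {"x": 0,"y": -4,"z": 0,"rx": 0,"ry": 0,"rz": 0,"claw": 212}
    - {"x": 0,"y": -14,"z": 0,"rx": 0,"ry": 0,"rz": 0,"claw": 212}
    - {"x": 0,"y": -29,"z": 0,"rx": 0,"ry": 0,"rz": 0,"claw": 212}
    - {"x": 0.2,"y": -44,"z": 0,"rx": 0,"ry": 0,"rz": 0,"claw": 212}
    - {"x": 0.3,"y": -59,"z": 0,"rx": 0,"ry": 0,"rz": 0,"claw": 212}
    - {"x": 0.4,"y": -74,"z": 0,"rx": 0,"ry": 0,"rz": 0,"claw": 212}
    - {"x": 0.5,"y": -89,"z": 0,"rx": 0,"ry": 0,"rz": 0,"claw": 212}
    - {"x": 0.5,"y": -103,"z": 0,"rx": 0,"ry": 0,"rz": 0,"claw": 212}
    - {"x": 0.6,"y": -110,"z": 0,"rx": 0,"ry": 0,"rz": 0,"claw": 212}
    - {"x": 0.6,"y": -110,"z": 0,"rx": 0,"ry": 0,"rz": 0,"claw": 212}

```text
time_s: 4.82
position: [0.6063, -0.0032, 0.2366]
tcp_rot: [[0.986, -0.166, 0.001], [-0.166, -0.986, 0.002], [0.001, -0.002, -1.0]]
force: [3.8, 1.5, 0.2]
opening: 0.181
grasp_force: 30.0
```

```bash
python3 -c "
from h import *
s=read_state();print(s['position'],s['force'],s['grasp_force'])
p=camera_params('wrist');im,d=capture('wrist'); c=im[120:320,220:430]; np.savez('w3',im=im,d=d); cv2.imwrite('pics/w3.png',cv2.resize(c,None,fx=3,fy=3,interpolation=cv2.INTER_NEAREST)[:,:,::-1])
print(wproj((.6495,-.0085,.204),p))"
```

```text
[ 0.60627651 -0.0032405   0.23660389] [3.82746215 1.46023982 0.2249884 ] 30.01253643538803
(np.float64(322.31564493060847), np.float64(200.45539793699092))
```

View pics/w3.png

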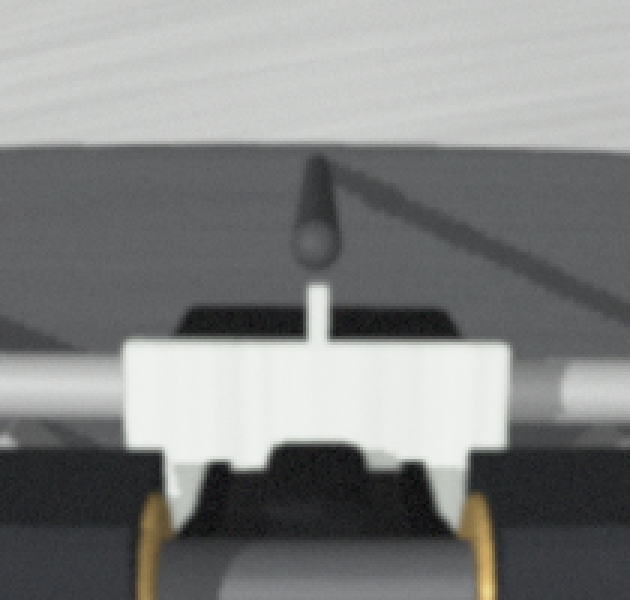

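The crop shows the pointer at column 318 and the pin top at column 317 (3x scale), so they line up to about 0.2 mm. I'll release, rise, and go over the cap.

>>> apply_moves:
  rows:
    - {"x": 0.6,"y": 0,"z": 0,"rx": 0,"ry": 0,"rz": 0,"claw": 150}
    - {"x": 0.6,"y": 0,"z": 0,"rx": 0,"ry": 0,"rz": 0,"claw": 100}
    - {"x": 0.6,"y": 0,"z": 0,"rx": 0,"ry": 0,"rz": 0,"claw": 100}
    - {"x": 0.6,"y": 0,"z": -20,"rx": 0,"ry": 0,"rz": 0,"claw": 60}
    - {"x": 0.6,"y": 0,"z": -55,"rx": 0,"ry": 0,"rz": 0,"claw": 0}
    - {"x": -30,"y": 40,"z": -63,"rx": 0,"ry": 0,"rz": 0,"claw": 0}
    - {"x": -60,"y": 80,"z": -63,"rx": 0,"ry": 0,"rz": 0,"claw": 0}
    - {"x": -85,"y": 115,"z": -63,"rx": 0,"ry": 0,"rz": 0,"claw": 0}
    - {"x": -85,"y": 130,"z": -63,"rx": 0,"ry": 0,"rz": 0,"claw": 0}
    - {"x": -85,"y": 130,"z": -63,"rx": 0,"ry": 0,"rz": 0,"claw": 0}

```text
time_s: 6.12
position: [0.5009, -0.1195, 0.2998]
tcp_rot: [[0.986, -0.168, 0.001], [-0.168, -0.986, -0.0], [0.001, -0.0, -1.0]]
force: [0.5, -0.6, -0.2]
opening: 0.997
grasp_force: 0.0
```

```bash
python3 - <<'E'
from h import *
goto((.5004,-.1167,.190),-CY)
print(read_state()['joint_positions'])
for n in('top','scene'):
    im,W=cloud(n); Z=W[...,2]; V=im.max(2)
    for nm,m in(('cap',(Z>.186)&(Z<.197)&(V>180)),('plate',(Z>.199)&(Z<.21)&(V>150))):
        c,l,st,ce=cv2.connectedComponentsWithStats((m&(W[...,0]>.4)).astype(np.uint8))
        for i in range(1,c):
            if st[i,4]>60:
                P=W[l==i];r=cv2.minAreaRect((P[:,:2]*1000).astype(np.float32));print(n,nm,st[i,4],P.mean(0).round(4),np.round(r[0],1),np.round(r[1],1))
p=camera_params('wrist');im,d=capture('wrist');cv2.imwrite('pics/w4.png',im[:,:,::-1]);print(wproj((.5004,-.1167,.192),p))
E
```

```text
t 6.125 pos [ 0.5009 -0.1195  0.2998] shift [ -1.1  -2.6 109.8] turn [-0.   -0.01  0.03] F [ 0.5 -0.6 -0.2] g 0.0 op 0.9969929035025776
[-2.58771147e+01  1.80660131e+01  9.40026454e+01  3.17038629e-02
  6.78573297e+01  7.38044969e+01]
top cap 323 [0.5443 0.14   0.1921] [544.8 140.1] [41.4 40.2]
top plate 1727 [0.5615 0.0051 0.2042] [569.7   2.5] [ 61.2 140.3]
scene cap 213 [ 0.5024 -0.1126  0.1929] [ 500.1 -114.1] [44.7 40.7]
scene cap 302 [0.5475 0.1422 0.1929] [545.7 140.9] [44.  41.6]
scene plate 1200 [0.5663 0.0084 0.2053] [571.4   2.7] [ 66.8 145.6]
(np.float64(324.1501466994291), np.float64(250.42985716507806))
```

View pics/w4.png

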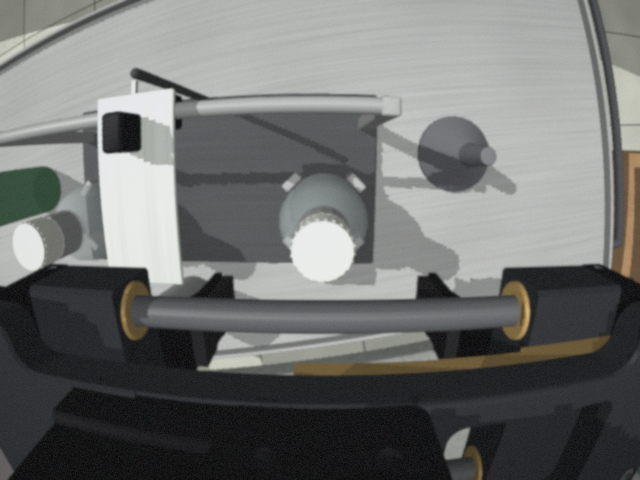

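The wrist picture shows the uncovered cap's top centred at (323,250), against a prediction of (324,250). I'll descend and test how hard the claw presses with gentle closures.

>>> apply_moves:
  rows:
    - {"x": -1,"y": -2.5,"z": 30,"rx": 0,"ry": 0,"rz": 0,"claw": 50}
    - {"x": -1,"y": -2.5,"z": 70,"rx": 0,"ry": 0,"rz": 0,"claw": 60}
    - {"x": -1,"y": -2.5,"z": 95,"rx": 0,"ry": 0,"rz": 0,"claw": 60}
    - {"x": -1,"y": -2.5,"z": 110,"rx": 0,"ry": 0,"rz": 0,"claw": 100}
    - {"x": -1,"y": -2.5,"z": 110,"rx": 0,"ry": 0,"rz": 0,"claw": 118}
    - {"x": -1,"y": -2.5,"z": 110,"rx": 0,"ry": 0,"rz": 0,"claw": 122}
    - {"x": -1,"y": -2.5,"z": 110,"rx": 0,"ry": 0,"rz": 0,"claw": 122}
    - {"x": -1,"y": -2.5,"z": 110,"rx": 0,"ry": 0,"rz": 0,"claw": 122}
    - {"x": -1,"y": -2.5,"z": 110,"rx": 0,"ry": 0,"rz": 0,"claw": 122}

```text
time_s: 7.4
position: [0.4998, -0.116, 0.19]
tcp_rot: [[0.986, -0.166, 0.001], [-0.166, -0.986, -0.0], [0.001, 0.0, -1.0]]
force: [-0.4, -0.4, -0.4]
opening: 0.52
grasp_force: 0.0
```

>>> apply_moves:
  rows:
    - {"x": 0,"y": 0,"z": 0,"rx": 0,"ry": 0,"rz": 0,"claw": 126}
    - {"x": 0,"y": 0,"z": 0,"rx": 0,"ry": 0,"rz": 0,"claw": 126}
    - {"x": 0,"y": 0,"z": 0,"rx": 0,"ry": 0,"rz": 0,"claw": 126}

```text
time_s: 7.78
position: [0.4997, -0.1159, 0.1895]
tcp_rot: [[0.986, -0.166, -0.0], [-0.166, -0.986, -0.0], [-0.0, 0.0, -1.0]]
force: [-0.7, -0.7, 0.3]
opening: 0.506
grasp_force: 0.2
```

>>> apply_moves:
  rows:
    - {"x": 0,"y": 0,"z": 0,"rx": 0,"ry": 0,"rz": 0,"claw": 127}
    - {"x": 0,"y": 0,"z": 0,"rx": 0,"ry": 0,"rz": 0,"claw": 127}

```text
time_s: 8.02
position: [0.4997, -0.116, 0.1895]
tcp_rot: [[0.986, -0.166, -0.0], [-0.166, -0.986, -0.0], [-0.0, 0.0, -1.0]]
force: [-0.3, -1.7, 0.3]
opening: 0.502
grasp_force: 5.2
```

>>> apply_moves:
  rows:
    - {"x": 0,"y": 0,"z": 0,"rx": 0,"ry": 0,"rz": 0,"claw": 128}
    - {"x": 0,"y": 0,"z": 0,"rx": 0,"ry": 0,"rz": 0,"claw": 128}

```text
time_s: 8.28
position: [0.4997, -0.1159, 0.1896]
tcp_rot: [[0.986, -0.166, 0.0], [-0.166, -0.986, -0.0], [0.0, 0.0, -1.0]]
force: [-0.5, -0.5, 0.7]
opening: 0.496
grasp_force: 12.9
```

Grip force is 12.9 N, inside the 10–15 N range. I'll try counter-clockwise first, gently.

>>> apply_moves:
  rows:
    - {"x": 0,"y": 0,"z": 0,"rx": 0,"ry": 0,"rz": -0.4,"claw": 128}
    - {"x": 0,"y": 0,"z": 0,"rx": 0,"ry": 0,"rz": -0.8,"claw": 128}
    - {"x": 0,"y": 0,"z": 0,"rx": 0,"ry": 0,"rz": -1.2,"claw": 128}
    - {"x": 0,"y": 0,"z": 0,"rx": 0,"ry": 0,"rz": -1.2,"claw": 128}

```text
time_s: 8.78
position: [0.4996, -0.1157, 0.1895]
tcp_rot: [[0.999, -0.042, -0.0], [-0.042, -0.999, 0.0], [-0.0, -0.0, -1.0]]
force: [-0.4, -0.3, 0.8]
opening: 0.499
grasp_force: 12.9
```

```bash
python3 -c "
from rig import *
print(read_state()['moment'])"
```

```text
[-0.00856352  0.03169356 -0.06025809]
```

>>> apply_moves:
  rows:
    - {"x": 0,"y": 0,"z": 0,"rx": 0,"ry": 0,"rz": -0.4,"claw": 128}
    - {"x": 0,"y": 0,"z": 0,"rx": 0,"ry": 0,"rz": -0.8,"claw": 128}
    - {"x": 0,"y": 0,"z": 0,"rx": 0,"ry": 0,"rz": -1.2,"claw": 128}
    - {"x": 0,"y": 0,"z": 0,"rx": 0,"ry": 0,"rz": -1.2,"claw": 128}

```text
time_s: 9.28
position: [0.4996, -0.116, 0.1895]
tcp_rot: [[0.997, 0.082, -0.0], [0.082, -0.997, 0.0], [-0.0, -0.0, -1.0]]
force: [-0.3, -0.6, -0.2]
opening: 0.503
grasp_force: 13.0
```

```bash
python3 -c "
from rig import *
s=read_state();print(s['moment'],s['grasp_force'],s['force'])"
```

```text
[-0.26484612  0.25699546 -0.40884762] 12.965557642746717 [-0.28738791 -0.58677215 -0.217666  ]
```

The moment rose from -0.06 to -0.41 N·m between 7° and 14°, so counter-clockwise hits the stop. I'll go clockwise and check again just past the opposite 0.2 rad.

>>> apply_moves:
  rows:
    - {"x": 0,"y": 0,"z": 0,"rx": 0,"ry": 0,"rz": 0.6,"claw": 128}
    - {"x": 0,"y": 0,"z": 0,"rx": 0,"ry": 0,"rz": 1.4,"claw": 128}
    - {"x": 0,"y": 0,"z": 0,"rx": 0,"ry": 0,"rz": 2.2,"claw": 128}
    - {"x": 0,"y": 0,"z": 0,"rx": 0,"ry": 0,"rz": 3,"claw": 128}
    - {"x": 0,"y": 0,"z": 0,"rx": 0,"ry": 0,"rz": 3.8,"claw": 128}
    - {"x": 0,"y": 0,"z": 0,"rx": 0,"ry": 0,"rz": 4.6,"claw": 128}
    - {"x": 0,"y": 0,"z": 0,"rx": 0,"ry": 0,"rz": 5.4,"claw": 128}
    - {"x": 0,"y": 0,"z": 0,"rx": 0,"ry": 0,"rz": 6.2,"claw": 128}
    - {"x": 0,"y": 0,"z": 0,"rx": 0,"ry": 0,"rz": 6.6,"claw": 128}

```text
time_s: 10.4
position: [0.4999, -0.1157, 0.1895]
tcp_rot: [[0.82, -0.572, 0.0], [-0.572, -0.82, 0.0], [0.0, -0.0, -1.0]]
force: [-0.1, 0.5, 0.0]
opening: 0.505
grasp_force: 12.9
```

```bash
python3 -c "
from rig import *
s=read_state();print(s['moment'],s['grasp_force'],s['force'])"
```

```text
[ 0.09251343  0.03754273 -0.02074473] 12.94471587985754 [-1.23918272e-01  5.12718901e-01  3.25261416e-06]
```

Clockwise is free (-0.02 N·m at +25°). I'll continue to about 1.2 rad.

>>> apply_moves:
  rows:
    - {"x": 0,"y": 0,"z": 0,"rx": 0,"ry": 0,"rz": 0.8,"claw": 128}
    - {"x": 0,"y": 0,"z": 0,"rx": 0,"ry": 0,"rz": 1.6,"claw": 128}
    - {"x": 0,"y": 0,"z": 0,"rx": 0,"ry": 0,"rz": 2.4,"claw": 128}
    - {"x": 0,"y": 0,"z": 0,"rx": 0,"ry": 0,"rz": 3.2,"claw": 128}
    - {"x": 0,"y": 0,"z": 0,"rx": 0,"ry": 0,"rz": 4,"claw": 128}
    - {"x": 0,"y": 0,"z": 0,"rx": 0,"ry": 0,"rz": 4.8,"claw": 128}
    - {"x": 0,"y": 0,"z": 0,"rx": 0,"ry": 0,"rz": 5.6,"claw": 128}
    - {"x": 0,"y": 0,"z": 0,"rx": 0,"ry": 0,"rz": 6.4,"claw": 128}
    - {"x": 0,"y": 0,"z": 0,"rx": 0,"ry": 0,"rz": 7,"claw": 128}
    - {"x": 0,"y": 0,"z": 0,"rx": 0,"ry": 0,"rz": 7,"claw": 128}

```text
time_s: 11.65
position: [0.4998, -0.1157, 0.1895]
tcp_rot: [[0.229, -0.973, 0.0], [-0.973, -0.229, 0.0], [-0.0, -0.0, -1.0]]
force: [0.7, 0.6, 0.9]
opening: 0.499
grasp_force: 12.9
```

```bash
python3 -c "
from rig import *
s=read_state();print(s['moment'],s['grasp_force'],s['force'])"
```

```text
[ 0.1461813  -0.0426658  -0.03778452] 12.940927022136748 [0.72060807 0.6488025  0.89541454]
```

>>> apply_moves:
  rows:
    - {"x": 0,"y": 0,"z": -1,"rx": 0,"ry": 0,"rz": 0,"claw": 128}
    - {"x": 0,"y": 0,"z": -2,"rx": 0,"ry": 0,"rz": 0,"claw": 128}
    - {"x": 0,"y": 0,"z": -3,"rx": 0,"ry": 0,"rz": 0,"claw": 128}
    - {"x": 0,"y": 0,"z": -4,"rx": 0,"ry": 0,"rz": 0,"claw": 128}
    - {"x": 0,"y": 0,"z": -5,"rx": 0,"ry": 0,"rz": 0,"claw": 128}

```text
time_s: 12.28
position: [0.4997, -0.1159, 0.1946]
tcp_rot: [[0.229, -0.973, 0.0], [-0.973, -0.229, 0.0], [0.0, -0.0, -1.0]]
force: [-0.2, -0.1, -1.4]
opening: 0.501
grasp_force: 12.9
```

The lift is free, at about -1.4 N. I'll raise it to 50 mm above the rim.

>>> apply_moves:
  rows:
    - {"x": 0,"y": 0,"z": -5,"rx": 0,"ry": 0,"rz": 0,"claw": 128}
    - {"x": 0,"y": 0,"z": -12,"rx": 0,"ry": 0,"rz": 0,"claw": 128}
    - {"x": 0,"y": 0,"z": -20,"rx": 0,"ry": 0,"rz": 0,"claw": 128}
    - {"x": 0,"y": 0,"z": -29,"rx": 0,"ry": 0,"rz": 0,"claw": 128}
    - {"x": 0,"y": 0,"z": -37,"rx": 0,"ry": 0,"rz": 0,"claw": 128}
    - {"x": 0,"y": 0,"z": -42,"rx": 0,"ry": 0,"rz": 0,"claw": 128}
    - {"x": 0,"y": 0,"z": -45,"rx": 0,"ry": 0,"rz": 0,"claw": 128}
    - {"x": 0,"y": 0,"z": -45,"rx": 0,"ry": 0,"rz": 0,"claw": 128}
    - {"x": 0,"y": 0,"z": -45,"rx": 0,"ry": 0,"rz": 0,"claw": 128}

```text
time_s: 13.4
position: [0.4995, -0.1158, 0.2393]
tcp_rot: [[0.229, -0.973, -0.001], [-0.973, -0.229, 0.0], [-0.0, 0.0, -1.0]]
force: [-0.4, -0.1, -1.0]
opening: 0.502
grasp_force: 12.9
```

```bash
python3 -c "
from h import *
s=read_state();print(s['position'],s['force'],s['grasp_force'])
im,d=capture('scene');cv2.imwrite('pics/f.png',cv2.resize(im[60:360,160:480],None,fx=2,fy=2)[:,:,::-1])"
```

```text
[ 0.49953675 -0.11575906  0.23929988] [-0.35506844 -0.0606484  -1.03399261] 12.943046840373427
```

View pics/f.png

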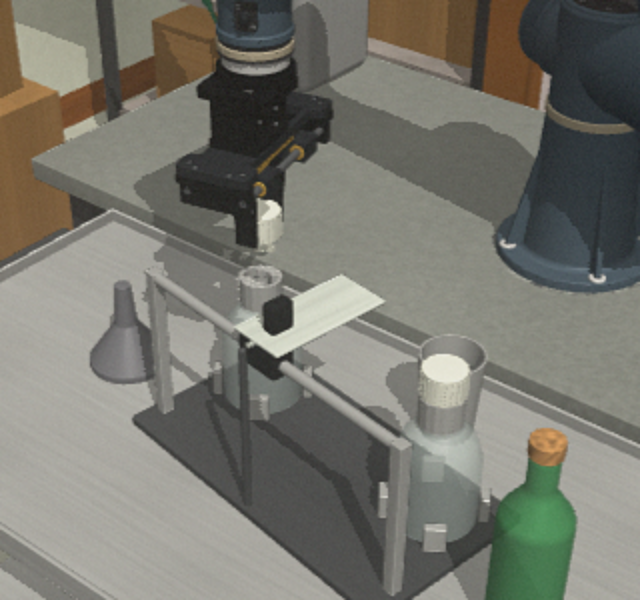

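The picture shows the cap upright in the fingers at (265,225) above its open neck at (260,285). The keeper's pointer is by the pin at (245,345), and the other objects haven't moved.

```bash
python3 -c "
from rig import *
print(hand_in())"
```

```text
the job is handed in; nothing more can be done
None
```

The job is handed in: the keeper's pointer is in line with the pin to about 0.2 mm, the cap turned out to open clockwise, and the gripper holds it upright about 5 cm above its carafe, with everything else left in place.

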